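Put the sample bowl away and latch the dry cabinet

TASK

One steel sample bowl is standing half out of the bench-top dry cabinet: slide it along the cabinet floor until it is wholly inside, upright and clear of the door, without pushing against the two bowls already in there. Then push the door shut, pressing steadily until its sprung latch snaps in behind the keeper and holds the door by itself; do not slam the door, knock it or force it (under 40 N), and leave the bowls on the bench where they are.

Things in the scene. Friction and masses are not known exactly. Their poses are not given: they have to be found in the camera images.
- cabinet: White steel bench-top dry cabinet, fixed to the bench, 280 mm wide, 270 mm deep, 220 mm high (its flat roof is at z = 220 mm). Origin: in the front plane of the casing, at mid width, at bench level. x points straight into the cabinet, from front to back; y along the front towards the hinge side; z up.
- mouth (a point): Middle of the front edge of the cabinet's floor (5 mm to +y of the cabinet's origin, 12 mm above the bench); same axes as the cabinet. The opening is 220 mm wide (110 mm to each side) and 180 mm high, up to the lintel. The floor runs flat out to this edge: no sill. The room inside is 260 mm deep.
- hinge (a point): On the door's vertical hinge axis, at half the door's height: 17 mm in front of the cabinet's front plane, 136 mm to +y of its middle. Same axes as the cabinet.
- door (a joint): Door angle in rad: 0 shut (latched it rests between -0.012 and 0.012), growing as it swings out; 1.57 is square to the front. White steel frame round a clear pane, 18 mm thick, hinge axis in the middle of its thickness, reaching 6 to 251 mm from the axis, z = 8 to 214 mm, 0.9 kg. Light hinge friction (0.04 N m): it stays where it is left but coasts a little if pushed fast.
- door_push (a point): Where to press the door: on its outer face, in the middle of the 36 mm wide free-edge stile, 233 mm from the hinge axis, z = 170 mm. Its x axis points square through the door from outer to inner face, z up. Below it, from z = 31 to 91 mm, a steel pull bar stands 32 mm off the face; above z = 125 mm the face is bare.
- latch (a joint): How far the bevelled brass bolt in the door's free edge (z = 110 mm) is pressed in, in m: 0 fully out (10 mm proud), 0.0105 fully in. Spring: 2.4 N preload plus 0.4 N/mm. Closing from about 0.05 rad on, it rides up the keeper's lip, goes in by 7 mm and snaps out at about 0 rad. This takes 11 to 18 N at door_push. Let go too soon, the door springs ajar or hangs with the bolt still pressed in.
- keeper_lip (a point): Nominal middle of the strike lip (3 x 13 x 30 mm) of the steel keeper beside the door's free edge. The keeper is screwed on in slots and really sits up to 2.5 mm nearer or farther along x, unmeasured; the door angles of first touch, snap and stop shift with it by up to 0.011 rad. Its rubber buffer (1.5 N/mm) yields 4 mm before the snap and stops the door hard some 2 mm after it.
- bowl: Steel bowl with stones in it, to be put away: rim 90 mm across, foot 66 mm across, 40 mm high, 0.11 to 0.29 kg. Origin: centre of its underside; z up. It starts on the cabinet's floor at the front edge, 25 to 40 mm of it standing out past the front plane. It is in when its whole rim is behind the front plane.
- inner_bowl_a: A bowl like the other, already put away at the back of the cabinet towards the hinge side; origin at the centre of its underside.
- inner_bowl_b: A bowl like the other, already put away at the back of the cabinet on the latch side; origin at the centre of its underside.
- bench_bowl_a: A bowl like the other, standing on the bench in front of the cabinet; origin at the centre of its underside. To be left alone.
- bench_bowl_b: A bowl like the other, standing on the bench to the robot's right; origin at the centre of its underside. To be left alone.
Things that resemble listed ones, but are neither listed nor needed, are in the scene too. Leave any blue or pink look-alike of the bowl alone.

How it is judged:
By the outcome, as a careful person would: the job done as asked, in the order asked, and still so for the second after the job is handed in, with the robot touching nothing.
It also fails if it takes over 67 s, if anything falls off the work surface, if the arm or the gripper's body presses on something with over 40 N, if the wrist force passes 120 N, or if a joint passes its speed limit or range.

ROBOT

A 7-joint arm with a two-finger parallel gripper is mounted at the origin on the work surface. World frame = base frame: x ahead of the robot, y to its left, z up, the work surface at z = 0. Lengths are in m, angles in rad, forces in N, time in s.
With the tool pointing down it reaches from about 0.425 to 0.8 m from the base axis. Payload 8.3 kg.
Tool frame: the origin (TCP) lies between the finger pads; the fingertips stand 22 mm ahead of it and the grasp point (between the pads) lies 3 mm ahead of it; z points along the fingers, y is the line along which they close (so a half turn about z gives the same grasp; the last joint's range is limited). The gripper opens to 85 mm and grips with 20 to 120 N. Pads are 22 mm wide; open, the fingers measure 114 mm over their backs; the gripper's body (76 mm by 85 mm) begins 54 mm behind the grasp point. The pads swing forward as they close: fully open they stand 13 mm farther back than shut.
Start: joints at [1.166, 0.383, 0.016, 1.37, -0.006, 1.388, -0.046], TCP at [0.21, -0.589, 0.253] pointing down, gripper open.
Joint ranges: [-2.95, 2.95], [-0.25, 2.06], [-1.52, 1.56], [0.18, 2.33], [-1.44, 4.58], [0.02, 2.06], [-3.01, 3.01]. Speed limits (rad/s): [2.39, 2.39, 3.01, 3.01, 3.14, 3.14, 3.14].

INTERFACE

Orientations are given as a rotation vector (axis times angle).
In Python, from bench import r gives the robot as it stands. The module is installed in compiled form; this text tells all that it offers.
- The arm moves only by the tool step_arm, never from a script. Its argument "motion" is a list of rows, each an object of numbers: "x", "y", "z": the shift along the world's x, y, z in mm; "wx", "wy", "wz": the turn, a rotation vector about the world's x, y, z in rad; "grip": the finger opening in mm, from 0 to 85.4. A call has 1 to 5 rows; each row is the pose to reach, as a shift and turn from the pose commanded when the call began; what a row does not reach only later rows make up. A row lasts 1/12 s, in which the tool goes at most 41.7 mm and 7.16 degrees, less where a joint would pass 70% of its speed; a pose out of reach is approached as far as the arm can. A call with a gripper value outside its range is refused whole. The fingers move at their own pace and stop on an object; the grip force is fixed at half the most. Time passes only in rows, so rows that repeat a pose let the fingers close. It gives the time, the measured TCP pose, the force, the opening and the grip force at its end, in the units of the state.
- r.get_obs(): the state, without advancing time (a new reading comes with each control period).
- r.capture(name): name is "scene" or "top"; returns a dict with "pixels" (384x512x3 uint8, blue, green, red), "fovy" (degrees; the focal length in pixels is half the picture's height over the tangent of half this angle, whatever the lens; pixels are square), "cx", "cy" (the principal point, pixels), "rvec" (rotation vector, rad) and "tvec" (3), from world to camera coordinates, as OpenCV has them. Camera axes: x right, y down, z forward; pixel columns grow to the right and rows downward; lengths in m; the calibration is good to about 2 mm. A picture is of the moment at which its call begins. There is no depth.
- r.close_job(): hands the job in; it is judged then, once.
The state is a dict: "clock": time; "joints": joint angles; "qvel": joint speeds; "tau": joint torques, N m; "position": TCP position; "ee_rot": TCP orientation; "contact_force": force on the tool from outside, world axes, zero at the start; "torque": the same for the moment, N m; "gripper_width": finger opening in m; "grip_force": force on a finger pad.
Only numpy, scipy, OpenCV 4.12 (cv2) and the standard library are available. Lean on these libraries where they do the work, as an engineer would, in place of code of your own. Each camera call takes 0.05 s, during which the arm holds its last target. There are 200 camera calls.

## Working session

There is one attempt and no reset: what is moved stays moved. The work goes in short steps, Python scripts to look and compute and a tool call to move; the robot and the scene stay as the last step left them, time stands still between calls to the robot, and variables do not carry over. Pictures are saved under pics/ and viewed, at most 10 in all, crops included, and the job is handed in when it is done.

Besides the shell and the picture viewer there is one more tool, called after "Emit:" as name([rows], argument=value, ...), one row to a line, values as JSON. step_arm: Moves the arm, as the interface text tells. Its arguments: {"type":"object","properties":{"motion":{"type":"array","items":{"type":"object","properties":{"x":{"type":"number"},"y":{"type":"number"},"z":{"type":"number"},"wx":{"type":"number"},"wy":{"type":"number"},"wz":{"type":"number"},"grip":{"type":"number"}}}}},"required":["motion"]}

```bash
mkdir -p pics; cat > h.py <<'E'
import numpy as np, cv2, pickle
from bench import r
def cam(n, save=None):
    c=r.capture(n)
    if save: cv2.imwrite(f'pics/{save}.png',c['pixels']); pickle.dump(c,open(f'pics/{save}.pkl','wb'))
    return c
def load(s): return pickle.load(open(f'pics/{s}.pkl','rb'))
def KRt(c):
    f=192/np.tan(np.radians(c['fovy'])/2)
    return np.array([[f,0,c['cx']],[0,f,c['cy']],[0,0,1]]),cv2.Rodrigues(np.array(c['rvec'],float))[0],np.array(c['tvec'],float).ravel()
def proj(c,P):
    K,R,t=KRt(c); return cv2.projectPoints(np.array(P,float).reshape(-1,3),np.array(c['rvec'],float),t,K,None)[0].reshape(-1,2)
def ray(c,uv):
    K,R,t=KRt(c); o=-R.T@t; d=R.T@np.linalg.inv(K)@np.array([*uv,1.]); return o,d/np.linalg.norm(d)
def atz(c,uv,z):
    o,d=ray(c,uv); return o+d*(z-o[2])/d[2]
def tri(obs):
    A=np.zeros((3,3));b=np.zeros(3);L=[]
    for c,uv in obs:
        o,d=ray(c,uv);M=np.eye(3)-np.outer(d,d);A+=M;b+=M@o;L.append((o,M))
    p=np.linalg.solve(A,b); return p,[np.linalg.norm(M@(p-o)) for o,M in L]
E
python3 - <<'E'
from h import *
o=r.get_obs();print({k:np.round(v,3) for k,v in o.items()})
for n in('scene','top'):
    c=cam(n,n+'0');print(n,c['fovy'],c['cx'],c['cy'],ray(c,(c['cx'],c['cy'])))
a=np.vstack([cv2.imread('pics/scene0.png')]);
E
```

```text
{'clock': np.float64(0.0), 'joints': array([ 1.166,  0.384,  0.016,  1.371, -0.006,  1.388, -0.046]), 'qvel': array([ 0.   ,  0.001,  0.   ,  0.   , -0.001,  0.001, -0.001]), 'tau': array([-0.0000e+00, -6.2760e+01,  8.4400e-01, -3.7182e+01,  1.6000e-02,
        1.4000e-02,  0.0000e+00]), 'position': array([ 0.209, -0.588,  0.252]), 'ee_rot': array([-3.094e+00, -5.340e-01,  1.000e-03]), 'contact_force': array([0.912, 0.923, 0.494]), 'torque': array([-0.022,  0.014, -0.012]), 'grip_force': np.float64(0.0), 'gripper_width': np.float64(0.085)}
scene 45.688588151061026 250.97118087688048 193.7891842851374 (array([ 0.55654767, -0.81267217,  1.0174313 ]), array([-0.00566818,  0.65789047, -0.75309229]))
top 54.50477264399643 254.5823723236496 194.94891368345526 (array([ 0.41323814, -0.03751541,  1.29513789]), array([ 0.12232506, -0.02022742, -0.99228395]))
```

View pics/scene0.png

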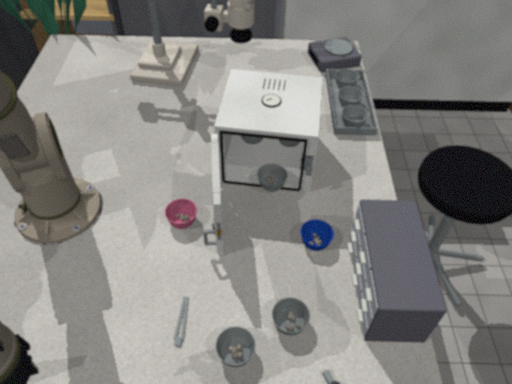

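View pics/top0.png

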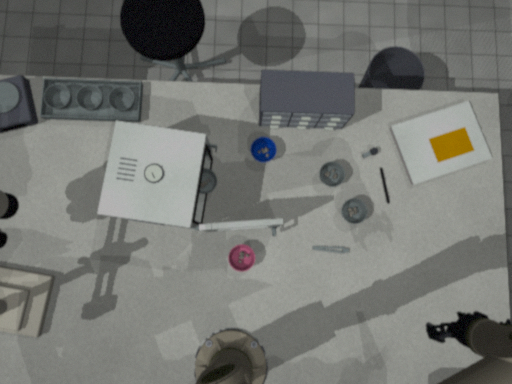

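The scene view shows the cabinet with its roof at (270,105) and its opening at (263,160). The door is swung out towards the robot at (216,190), with the bowl in the mouth at (272,177). There are grey bowls on the bench at (291,316) and (236,347), and pink (181,213) and blue (317,235) look-alikes. In the top view the bowl shows at (207,181) and the door runs from (200,226) to (283,222). The bowl to move is the grey steel one at the cabinet's front edge; the pink, blue and bench bowls don't fit the description. I'll confirm it in an enlarged crop.

```bash
python3 - <<'E'
from h import *
a=cv2.imread('pics/scene0.png')[60:260,160:360];b=cv2.imread('pics/top0.png')[100:270,85:295]
cv2.imwrite('pics/c1.png',cv2.resize(a,None,fx=3,fy=3,interpolation=cv2.INTER_CUBIC))
cv2.imwrite('pics/c2.png',cv2.resize(b,None,fx=3.5,fy=3.5,interpolation=cv2.INTER_CUBIC))
E
```

```text
(no output)
```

View pics/c1.png

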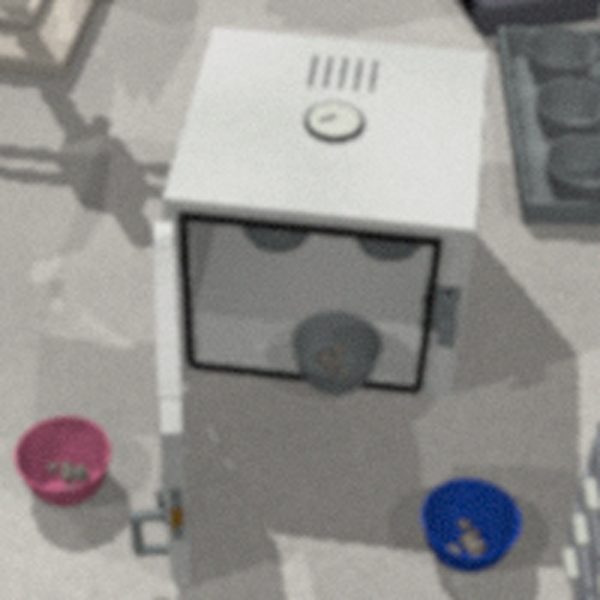

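View pics/c2.png

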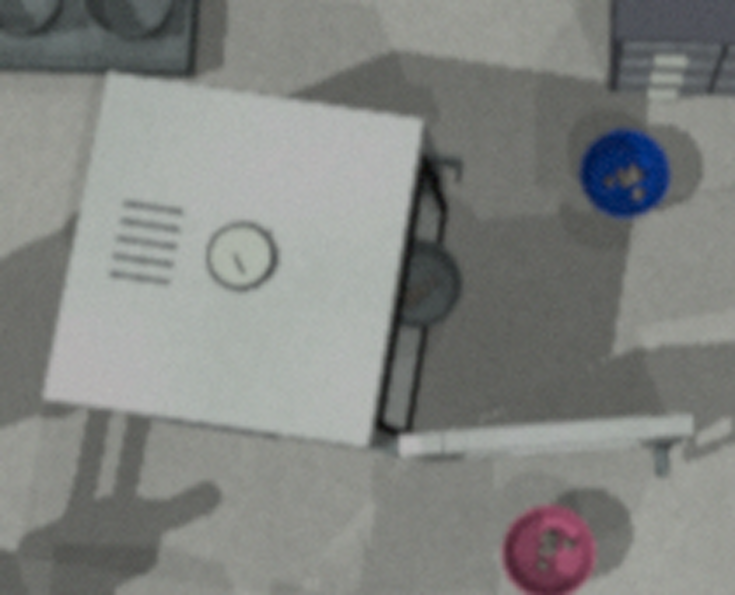

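The crops confirm the target. In c1 the grey bowl's rim is centred near (337,348) and laps over the floor edge, with two inner bowls behind it at (275,235) and (388,245). In c2 its outermost rim is at (461,283). The roof corners and the door's top edge are both sharp.

```bash
cat > m.py <<'E'
from h import *
from scipy.optimize import least_squares
s,t=load('scene0'),load('top0')
u1=lambda p:(np.array(p)+.5)/3-.5+[160,60]
u2=lambda p:(np.array(p)+.5)/3.5-.5+[85,100]
# roof corners BL(hinge,back), BR, FR, FL
S=[u1(p) for p in[(213,30),(487,53),(475,230),(168,203)]]
T=[u2(p) for p in[(44,400),(108,72),(423,118),(371,446)]]
P=[]
for a,b in zip(S,T):
    p,e=tri([(s,a),(t,b)]);P.append(p);print('corner',p.round(4),np.round(e,4))
loc=np.array([[.27,.14,.22],[.27,-.14,.22],[0,-.14,.22],[0,.14,.22]])
def T_(q,l):
    c,sn=np.cos(q[2]),np.sin(q[2]);l=np.atleast_2d(l)
    return np.c_[q[0]+c*l[:,0]-sn*l[:,1],q[1]+sn*l[:,0]+c*l[:,1],l[:,2]]
f=lambda q:np.r_[(proj(s,T_(q,loc))-S).ravel(),(proj(t,T_(q,loc))-T).ravel()]
R=least_squares(f,[.6,-.3,1.57]);q=R.x;print('cab',q,'res',R.fun.round(1))
def inv(q,P):
    d=np.atleast_2d(P)-[q[0],q[1],0];c,sn=np.cos(q[2]),np.sin(q[2])
    return np.c_[c*d[:,0]+sn*d[:,1],-sn*d[:,0]+c*d[:,1],d[:,2]]
E
cat > m2.py <<'E'
from m import *
for n,p in dict(L=(294,348),R=(381,348),top=(337,312)).items(): print(n,inv(q,atz(s,u1(p),.052)).round(4))
for n,p in dict(front=(461,283),cen=(420,283),lo=(415,327),hi=(420,240)).items(): print('T',n,inv(q,atz(t,u2(p),.052)).round(4))
h=T_(q,[-.017,.136,.11])[0];print('hinge',h)
for p in[(400,445),(691,425)]:
    l=inv(q,atz(t,u2(p),.214))[0];d=l-[-.017,.136,.214];print('door',l.round(4),np.hypot(*d[:2]),'ang',np.arctan2(-d[0],-d[1]))
for n,p in dict(bench_a=(316,237),blue=(317,230)).items(): pass
for n,a in dict(a=(291,311),b=(236,342),blue=(317,231),pink=(181,209)).items(): w=atz(s,a,.04);print(n,w.round(3),inv(q,w).round(3))
for n,a in dict(x=(332,174),y=(354,210),blue=(263,149),pink=(242,257)).items(): w=atz(t,a,.04);print(n,w.round(3),inv(q,w).round(3))
# inner bowls' visible near rims (c1)
for n,a in dict(ia_bottom=(275,250),ib_bottom=(390,258)).items(): print(n,inv(q,atz(s,u1(a),.012)).round(3),inv(q,atz(s,u1(a),.03)).round(3))
E
python3 m2.py
```

```text
corner [0.4776 0.3909 0.2154] [0.0001 0.0001]
corner [0.7551 0.3579 0.2179] [0.001 0.001]
corner [0.7234 0.0907 0.2191] [0.0016 0.0016]
corner [0.4493 0.1223 0.2139] [0.0016 0.0016]
cab [0.58637685 0.10448409 1.46053849] res [-0.3 -0.8  0.5 -0.6  1.5  0.  -1.6 -1.1  0.3  0.2 -0.   0.1  0.6 -0.2
  0.4  0.1]
L [[-0.0051  0.0186  0.052 ]]
R [[ 0.0069 -0.0651  0.052 ]]
top [[ 0.0499 -0.0178  0.052 ]]
T front [[-0.0342 -0.0291  0.052 ]]
T cen [[ 0.0047 -0.0236  0.052 ]]
T lo [[0.0029 0.0192 0.052 ]]
T hi [[ 0.0112 -0.0651  0.052 ]]
hinge [0.44933208 0.10255202 0.11      ]
door [-0.0213  0.1357  0.214 ] 0.004269925313097756 ang 1.4921217574048795
door [-0.257  0.086  0.214] 0.2451112348634518 ang 1.3655603252755384
a [ 0.65  -0.318  0.04 ] [[-0.413 -0.11   0.04 ]]
b [ 0.525 -0.396  0.04 ] [[-0.504  0.006  0.04 ]]
blue [ 0.728 -0.085  0.04 ] [[-0.173 -0.161  0.04 ]]
pink [ 0.357 -0.021  0.04 ] [[-0.149  0.214  0.04 ]]
x [ 0.649 -0.327  0.04 ] [[-0.422 -0.109  0.04 ]]
y [ 0.527 -0.402  0.04 ] [[-0.51   0.003  0.04 ]]
blue [ 0.728 -0.088  0.04 ] [[-0.175 -0.162  0.04 ]]
pink [ 0.359 -0.027  0.04 ] [[-0.156  0.211  0.04 ]]
ia_bottom [[0.174 0.06  0.012]] [[0.155 0.058 0.03 ]]
ib_bottom [[ 0.18  -0.064  0.012]] [[ 0.16  -0.064  0.03 ]]
```

Emit:
step_arm([
  {"x":26,"y":33,"z":10,"wz":0.074,"grip":35},
  {"x":52,"y":65,"z":20,"wz":0.149,"grip":35},
  {"x":78,"y":98,"z":30,"wz":0.223,"grip":35},
  {"x":104,"y":130,"z":40,"wz":0.298,"grip":35},
  {"x":128,"y":160,"z":50,"wz":0.372,"grip":35},
])

```text
invalid input at $.motion[0]: expected keys x, y, z, wx, wy, wz, grip
```

Emit:
step_arm([
  {"x":26,"y":33,"wz":0.074,"grip":35},
  {"x":52,"y":65,"wz":0.149,"grip":35},
  {"x":78,"y":98,"wz":0.223,"grip":35},
  {"x":104,"y":130,"wz":0.298,"grip":35},
  {"x":128,"y":160,"wz":0.372,"grip":35},
])

```text
invalid input at $.motion[0]: expected keys x, y, z, wx, wy, wz, grip
```

Emit:
step_arm([
  {"x":26,"y":33,"wz":0.074,"grip":35},
  {"x":52,"y":65,"wz":0.149,"grip":35},
  {"x":78,"y":98,"wz":0.223,"grip":35},
  {"x":104,"y":130,"wz":0.298,"grip":35},
  {"x":128,"y":160,"wz":0.372,"grip":35},
])

```text
invalid input at $.motion[0]: expected keys x, y, z, wx, wy, wz, grip
```

Emit:
step_arm([
  {"x":26,"y":33,"z":10,"wx":0,"wy":0,"wz":0.074,"grip":35},
  {"x":52,"y":65,"z":20,"wx":0,"wy":0,"wz":0.149,"grip":35},
  {"x":78,"y":98,"z":30,"wx":0,"wy":0,"wz":0.223,"grip":35},
  {"x":104,"y":130,"z":40,"wx":0,"wy":0,"wz":0.298,"grip":35},
  {"x":128,"y":160,"z":50,"wx":0,"wy":0,"wz":0.372,"grip":35},
])

```text
clock: 0.52
position: [0.3367, -0.4289, 0.3026]
ee_rot: [-2.941, -1.103, 0.001]
contact_force: [1.7, -1.0, -0.1]
gripper_width: 0.0346
grip_force: 0.0
```

Emit:
step_arm([
  {"x":26,"y":33,"z":0,"wx":0,"wy":0,"wz":0.074,"grip":35},
  {"x":52,"y":65,"z":0,"wx":0,"wy":0,"wz":0.149,"grip":35},
  {"x":78,"y":98,"z":0,"wx":0,"wy":0,"wz":0.223,"grip":35},
  {"x":104,"y":130,"z":0,"wx":0,"wy":0,"wz":0.298,"grip":35},
  {"x":128,"y":160,"z":0,"wx":0,"wy":0,"wz":0.372,"grip":35},
])

```text
clock: 0.93
position: [0.465, -0.2684, 0.3025]
ee_rot: [-2.686, -1.629, -0.0]
contact_force: [1.5, -0.4, -0.4]
gripper_width: 0.0347
grip_force: 0.0
```

Emit:
step_arm([
  {"x":26,"y":33,"z":0,"wx":0,"wy":0,"wz":0.074,"grip":35},
  {"x":52,"y":65,"z":0,"wx":0,"wy":0,"wz":0.149,"grip":35},
  {"x":78,"y":98,"z":0,"wx":0,"wy":0,"wz":0.223,"grip":35},
  {"x":104,"y":130,"z":0,"wx":0,"wy":0,"wz":0.298,"grip":35},
  {"x":128,"y":160,"z":0,"wx":0,"wy":0,"wz":0.372,"grip":35},
])

```text
clock: 1.35
position: [0.5929, -0.1085, 0.3023]
ee_rot: [-2.338, -2.097, 0.0]
contact_force: [0.2, -1.4, 0.3]
gripper_width: 0.0354
grip_force: 0.0
```

Emit:
step_arm([
  {"x":0,"y":0,"z":0,"wx":0.121,"wy":-0.013,"wz":0,"grip":35},
  {"x":0,"y":0,"z":0,"wx":0.243,"wy":-0.027,"wz":0,"grip":35},
  {"x":0,"y":0,"z":0,"wx":0.364,"wy":-0.04,"wz":0,"grip":35},
  {"x":0,"y":0,"z":0,"wx":0.486,"wy":-0.054,"wz":0,"grip":35},
  {"x":0,"y":0,"z":0,"wx":0.607,"wy":-0.067,"wz":0,"grip":35},
])

```text
clock: 1.77
position: [0.5923, -0.1114, 0.3034]
ee_rot: [-1.985, -1.772, -0.632]
contact_force: [-0.5, 0.6, -0.6]
gripper_width: 0.0352
grip_force: 0.0
```

```bash
python3 - <<'E'
from h import *
o=r.get_obs();R=cv2.Rodrigues(o['ee_rot'])[0];print(o['position'],o['joints'].round(2),R.round(3))
c=cam('scene','s1');a=cv2.imread('pics/s1.png')
cv2.imwrite('pics/s1c.png',cv2.resize(a[:,20:420],None,fx=1.5,fy=1.5))
E
```

```text
[ 0.59231531 -0.11135693  0.30340409] [ 0.8   0.49 -0.53  1.3  -0.36  1.54  0.23] [[ 0.092  0.994  0.066]
 [ 0.811 -0.113  0.574]
 [ 0.578  0.    -0.816]]
```

View pics/s1c.png

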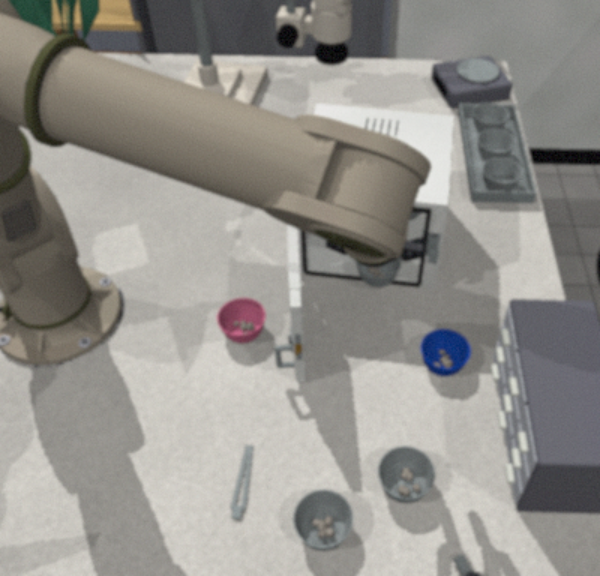

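The forearm passes well above the door, and the wrist joint is near crop (372,185). The path ahead is free. I'll work out the wrist height before lowering.

```bash
python3 - <<'E'
from h import *
c=load('s1');o=r.get_obs();p=o['position'];d=cv2.Rodrigues(o['ee_rot'])[0][:,2]
for L in np.arange(.1,.45,.05):
    P=p-L*d; print(L.round(2),P.round(3),((proj(c,P)[0]-[20,0])*1.5).round(0))
E
```

```text
0.1 [ 0.584 -0.175  0.38 ] [372. 245.]
0.15 [ 0.581 -0.204  0.421] [371. 238.]
0.2 [ 0.578 -0.233  0.461] [370. 231.]
0.25 [ 0.574 -0.262  0.502] [368. 222.]
0.3 [ 0.571 -0.291  0.543] [366. 212.]
0.35 [ 0.568 -0.32   0.583] [364. 201.]
0.4 [ 0.565 -0.349  0.624] [362. 188.]
```

Emit:
step_arm([
  {"x":1,"y":15,"z":-30,"wx":0,"wy":0,"wz":0,"grip":35},
  {"x":2,"y":30,"z":-60,"wx":0,"wy":0,"wz":0,"grip":35},
  {"x":3,"y":45,"z":-90,"wx":0,"wy":0,"wz":0,"grip":35},
  {"x":4,"y":60,"z":-120,"wx":0,"wy":0,"wz":0,"grip":35},
  {"x":5,"y":75,"z":-150,"wx":0,"wy":0,"wz":0,"grip":35},
])

```text
clock: 2.23
position: [0.5966, -0.0348, 0.1511]
ee_rot: [-1.988, -1.778, -0.622]
contact_force: [0.7, 0.3, 0.4]
gripper_width: 0.0349
grip_force: 0.0
```

Emit:
step_arm([
  {"x":1,"y":10,"z":-22,"wx":0,"wy":0,"wz":0,"grip":35},
  {"x":2,"y":20,"z":-44,"wx":0,"wy":0,"wz":0,"grip":35},
  {"x":3,"y":30,"z":-66,"wx":0,"wy":0,"wz":0,"grip":35},
  {"x":4,"y":40,"z":-88,"wx":0,"wy":0,"wz":0,"grip":35},
  {"x":4,"y":52,"z":-107,"wx":0,"wy":0,"wz":0,"grip":35},
])

```text
clock: 2.65
position: [0.6005, 0.0166, 0.0439]
ee_rot: [-1.988, -1.777, -0.622]
contact_force: [-0.2, -1.0, 0.7]
gripper_width: 0.035
grip_force: 0.0
```

```bash
python3 - <<'E'
from h import *
o=r.get_obs();print(o['position'],o['joints'].round(2),o['contact_force'].round(1))
c=cam('scene','s2');c=cam('top','t2');a=cv2.imread('pics/s2.png')[60:260,160:360];b=cv2.imread('pics/t2.png')[100:300,120:320]
cv2.imwrite('pics/st2.png',np.hstack([cv2.resize(x,(400,400)) for x in(a,b)]))
E
```

```text
[0.60053105 0.0166208  0.04391054] [ 0.65  0.68 -0.55  1.67 -0.33  0.95  0.29] [-0.2 -1.   0.7]
```

View pics/st2.png

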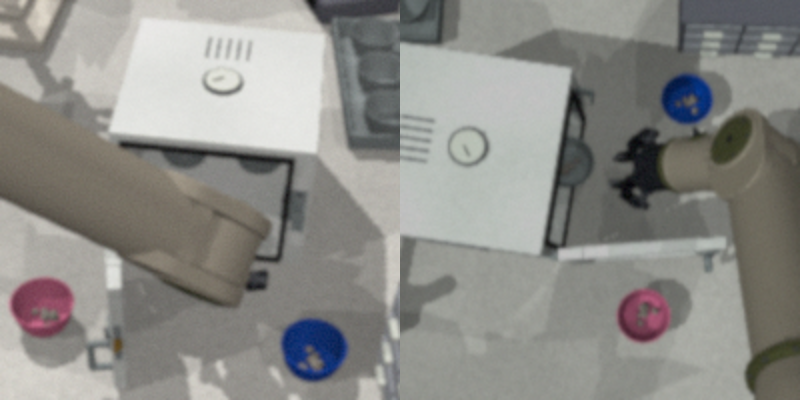

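In the top half of the image the open fingers (625,170) are lined up squarely in front of the bowl (573,160), the door is untouched and the forearm passes beyond it. Next I'll slide the bowl in slowly.

Emit:
step_arm([
  {"x":1,"y":8,"z":1,"wx":0,"wy":0,"wz":0,"grip":35},
  {"x":2,"y":16,"z":1,"wx":0,"wy":0,"wz":0,"grip":35},
  {"x":3,"y":24,"z":2,"wx":0,"wy":0,"wz":0,"grip":35},
  {"x":3,"y":29,"z":2,"wx":0,"wy":0,"wz":0,"grip":35},
  {"x":4,"y":34,"z":2,"wx":0,"wy":0,"wz":0,"grip":35},
])

```text
clock: 3.17
position: [0.6054, 0.0509, 0.0487]
ee_rot: [-1.987, -1.777, -0.626]
contact_force: [-0.0, 0.7, 0.5]
gripper_width: 0.0347
grip_force: 0.0
```

Emit:
step_arm([
  {"x":0,"y":4,"z":0,"wx":0,"wy":0,"wz":0,"grip":35},
  {"x":1,"y":8,"z":0,"wx":0,"wy":0,"wz":0,"grip":35},
  {"x":1,"y":12,"z":0,"wx":0,"wy":0,"wz":0,"grip":35},
  {"x":2,"y":16,"z":0,"wx":0,"wy":0,"wz":0,"grip":35},
  {"x":2,"y":20,"z":0,"wx":0,"wy":0,"wz":0,"grip":35},
])

```text
clock: 3.58
position: [0.6071, 0.0703, 0.0476]
ee_rot: [-1.988, -1.775, -0.625]
contact_force: [-0.1, -1.1, 0.2]
gripper_width: 0.0351
grip_force: 0.4
```

```bash
python3 - <<'E'
from m import *
o=r.get_obs();print(o['position'],inv(q,o['position']),o['contact_force'].round(1))
c=cam('top','t3');b=cv2.imread('pics/t3.png')[120:240,160:280]
cv2.imwrite('pics/t3c.png',cv2.resize(b,(600,600),interpolation=cv2.INTER_CUBIC))
E
```

```text
corner [0.4776 0.3909 0.2154] [0.0001 0.0001]
corner [0.7551 0.3579 0.2179] [0.001 0.001]
corner [0.7234 0.0907 0.2191] [0.0016 0.0016]
corner [0.4493 0.1223 0.2139] [0.0016 0.0016]
cab [0.58637685 0.10448409 1.46053849] res [-0.3 -0.8  0.5 -0.6  1.5  0.  -1.6 -1.1  0.3  0.2 -0.   0.1  0.6 -0.2
  0.4  0.1]
[0.60713437 0.07030624 0.04756632] [[-0.03168627 -0.02439222  0.04756632]] [-0.1 -1.1  0.2]
```

View pics/t3c.png

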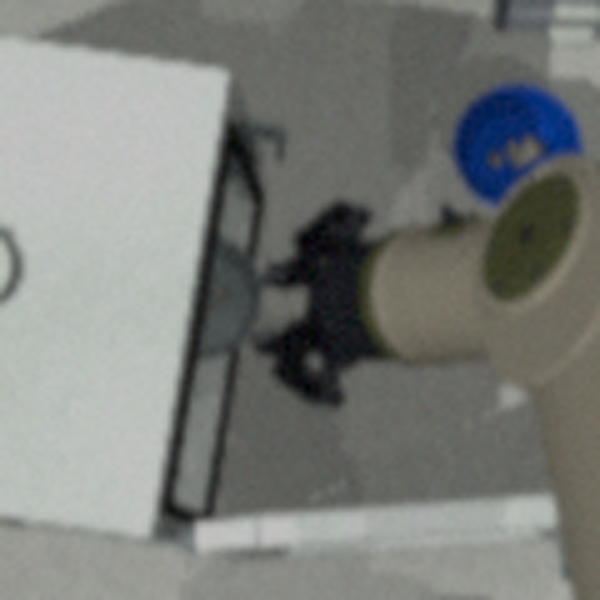

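The bowl slid about 15 mm and its outer rim is now at crop (258,295). The fingers sit square behind it at (270,300) and the contact force is negligible. About 43 mm remains.

Emit:
step_arm([
  {"x":0,"y":4,"z":0,"wx":0,"wy":0,"wz":0,"grip":35},
  {"x":1,"y":8,"z":0,"wx":0,"wy":0,"wz":0,"grip":35},
  {"x":1,"y":12,"z":0,"wx":0,"wy":0,"wz":0,"grip":35},
  {"x":2,"y":17,"z":0,"wx":0,"wy":0,"wz":0,"grip":35},
  {"x":2,"y":22,"z":0,"wx":0,"wy":0,"wz":0,"grip":35},
])

```text
clock: 4.05
position: [0.6091, 0.0927, 0.0476]
ee_rot: [-1.988, -1.775, -0.625]
contact_force: [-0.4, -0.4, -1.2]
gripper_width: 0.0348
grip_force: 0.4
```

Emit:
step_arm([
  {"x":0,"y":4,"z":0,"wx":0,"wy":0,"wz":0,"grip":35},
  {"x":1,"y":8,"z":0,"wx":0,"wy":0,"wz":0,"grip":35},
  {"x":1,"y":12,"z":0,"wx":0,"wy":0,"wz":0,"grip":35},
  {"x":2,"y":17,"z":0,"wx":0,"wy":0,"wz":0,"grip":35},
  {"x":2,"y":21,"z":0,"wx":0,"wy":0,"wz":0,"grip":35},
])

```text
clock: 4.47
position: [0.6111, 0.1138, 0.0477]
ee_rot: [-1.987, -1.775, -0.625]
contact_force: [-0.9, -0.5, -1.4]
gripper_width: 0.035
grip_force: 0.4
```

Emit:
step_arm([
  {"x":-1,"y":-10,"z":0,"wx":0,"wy":0,"wz":0,"grip":35},
  {"x":-3,"y":-30,"z":0,"wx":0,"wy":0,"wz":0,"grip":35},
  {"x":-7,"y":-60,"z":10,"wx":0,"wy":0,"wz":0,"grip":35},
  {"x":-10,"y":-90,"z":30,"wx":0,"wy":0,"wz":0,"grip":35},
  {"x":-10,"y":-115,"z":60,"wx":0,"wy":0,"wz":0,"grip":35},
])

```text
clock: 4.88
position: [0.5986, -0.005, 0.1056]
ee_rot: [-1.989, -1.77, -0.62]
contact_force: [1.2, -1.5, -0.4]
gripper_width: 0.0351
grip_force: 0.0
```

Emit:
step_arm([
  {"x":0,"y":-20,"z":35,"wx":0,"wy":0,"wz":0,"grip":10},
  {"x":0,"y":-40,"z":70,"wx":0,"wy":0,"wz":0,"grip":0},
  {"x":0,"y":-60,"z":105,"wx":0,"wy":0,"wz":0,"grip":0},
  {"x":0,"y":-80,"z":140,"wx":0,"wy":0,"wz":0,"grip":0},
  {"x":0,"y":-100,"z":175,"wx":0,"wy":0,"wz":0,"grip":0},
])

```text
clock: 5.3
position: [0.6002, -0.1036, 0.2846]
ee_rot: [-1.989, -1.775, -0.625]
contact_force: [1.7, -0.3, 0.4]
gripper_width: 0.0001
grip_force: 0.0
```

View first.

```bash
python3 - <<'E'
from h import *
cam('scene','s4');cam('top','t4');a=cv2.imread('pics/s4.png')[110:270,200:360];b=cv2.imread('pics/t4.png')[110:270,150:310]
cv2.imwrite('pics/st4.png',np.hstack([cv2.resize(x,(400,400),interpolation=cv2.INTER_CUBIC) for x in(a,b)]))
E
```

Emit:
step_arm([
  {"x":-36,"y":-9,"z":0,"wx":0,"wy":0,"wz":0,"grip":0},
  {"x":-72,"y":-18,"z":0,"wx":0,"wy":0,"wz":0,"grip":0},
  {"x":-108,"y":-27,"z":0,"wx":0,"wy":0,"wz":0,"grip":0},
  {"x":-144,"y":-36,"z":0,"wx":0,"wy":0,"wz":0,"grip":0},
  {"x":-178,"y":-43,"z":0,"wx":0,"wy":0,"wz":0,"grip":0},
])

```text
clock: 5.82
position: [0.4207, -0.1456, 0.2822]
ee_rot: [-1.989, -1.773, -0.625]
contact_force: [0.3, -0.9, 0.5]
gripper_width: 0.0002
grip_force: 0.0
```

```bash
python3 - <<'E'
from h import *
cam('scene','s5');a=cv2.imread('pics/s5.png')[110:270,180:340]
o=r.get_obs();print(o['position'],o['joints'].round(2))
x=cv2.imread('pics/st4.png');cv2.imwrite('pics/st5.png',np.hstack([cv2.resize(x,(533,267)),cv2.resize(a,(267,267))]))
E
```

```text
[ 0.41584448 -0.14821824  0.28168548] [ 1.09  0.22 -0.5   1.68 -0.43  1.57  0.53]
```

View pics/st5.png

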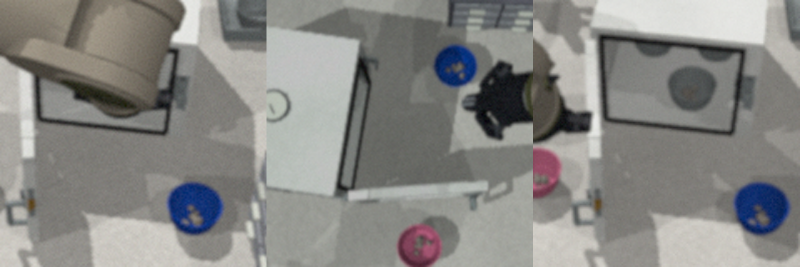

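In the third panel the bowl stands upright inside with its rim centred near (692,86), behind the front frame line. The two inner bowls at (655,50) and (708,55) are separate from it. The top panel shows the door undisturbed.

```bash
python3 - <<'E' | tail -6
from m import *
c=load('s5');
for p in[(692,86),(668,86),(716,86),(692,68),(692,110)]:
    uv=np.array([(p[0]-533)/1.669+180,p[1]/1.669+110]);print(p,inv(q,atz(c,uv,.052)).round(3))
E
```

```text
0.4  0.1]
(692, 86) [[ 0.06  -0.027  0.052]]
(668, 86) [[0.054 0.016 0.052]]
(716, 86) [[ 0.066 -0.069  0.052]]
(692, 68) [[ 0.107 -0.022  0.052]]
(692, 110) [[ 0.001 -0.032  0.052]]
```

Emit:
step_arm([
  {"x":0,"y":0,"z":-20,"wx":0,"wy":0,"wz":0,"grip":0},
  {"x":0,"y":0,"z":-40,"wx":0,"wy":0,"wz":0,"grip":0},
  {"x":0,"y":0,"z":-60,"wx":0,"wy":0,"wz":0,"grip":0},
  {"x":0,"y":0,"z":-74,"wx":0,"wy":0,"wz":0,"grip":0},
  {"x":0,"y":0,"z":-74,"wx":0,"wy":0,"wz":0,"grip":0},
])

```text
clock: 6.28
position: [0.4213, -0.1443, 0.206]
ee_rot: [-1.986, -1.77, -0.623]
contact_force: [-1.0, 0.1, 0.3]
gripper_width: -0.0
grip_force: 0.0
```

```bash
python3 - <<'E' | tail -40
from m import *
p0=r.get_obs()['position'];d=cv2.Rodrigues(r.get_obs()['ee_rot'])[0][:,2]
print(p0,inv(q,p0+.022*d))
for ph in np.arange(1.45,.1,-.05):
    e=.009+.012
    l=[-.017-.233*np.sin(ph)-e*np.cos(ph),.136-.233*np.cos(ph)+e*np.sin(ph),.2]
    w=T_(q,l)[0]-.022*d; print(ph.round(2),((w-p0)*1e3).round(0)[:2])
E
```

```text
corner [0.4776 0.3909 0.2154] [0.0001 0.0001]
corner [0.7551 0.3579 0.2179] [0.001 0.001]
corner [0.7234 0.0907 0.2191] [0.0016 0.0016]
corner [0.4493 0.1223 0.2139] [0.0016 0.0016]
cab [0.58637685 0.10448409 1.46053849] res [-0.3 -0.8  0.5 -0.6  1.5  0.  -1.6 -1.1  0.3  0.2 -0.   0.1  0.6 -0.2
  0.4  0.1]
[ 0.42129824 -0.14433787  0.20597997] [[-0.2528146   0.13677091  0.18798834]]
1.45 [8. 1.]
1.4 [20.  0.]
1.35 [32.  0.]
1.3 [43.  1.]
1.25 [55.  2.]
1.2 [66.  4.]
1.15 [78.  6.]
1.1 [89.  9.]
1.05 [100.  12.]
1.0 [111.  16.]
0.95 [122.  21.]
0.9 [133.  26.]
0.85 [143.  31.]
0.8 [153.  37.]
0.75 [163.  44.]
0.7 [172.  51.]
0.65 [181.  59.]
0.6 [190.  66.]
0.55 [198.  75.]
0.5 [206.  84.]
0.45 [213.  93.]
0.4 [220. 102.]
0.35 [226. 112.]
0.3 [232. 122.]
0.25 [237. 133.]
0.2 [242. 143.]
0.15 [246. 154.]
```

Emit:
step_arm([
  {"x":8,"y":0,"z":0,"wx":0,"wy":0,"wz":0,"grip":0},
  {"x":13,"y":0,"z":0,"wx":0,"wy":0,"wz":0,"grip":0},
  {"x":18,"y":0,"z":0,"wx":0,"wy":0,"wz":0,"grip":0},
  {"x":23,"y":0,"z":0,"wx":0,"wy":0,"wz":0,"grip":0},
  {"x":28,"y":0,"z":0,"wx":0,"wy":0,"wz":0,"grip":0},
])

```text
clock: 6.7
position: [0.4519, -0.1448, 0.2092]
ee_rot: [-1.988, -1.776, -0.625]
contact_force: [-0.6, -0.2, 0.3]
gripper_width: 0.0002
grip_force: 0.0
```

Emit:
step_arm([
  {"x":5,"y":0,"z":0,"wx":0,"wy":0,"wz":0,"grip":0},
  {"x":11,"y":1,"z":0,"wx":0,"wy":0,"wz":0,"grip":0},
  {"x":18,"y":1,"z":0,"wx":0,"wy":0,"wz":0,"grip":0},
  {"x":26,"y":2,"z":0,"wx":0,"wy":0,"wz":0,"grip":0},
  {"x":34,"y":3,"z":0,"wx":0,"wy":0,"wz":0,"grip":0},
])

```text
clock: 7.12
position: [0.4858, -0.1417, 0.2086]
ee_rot: [-1.988, -1.775, -0.625]
contact_force: [-0.4, 0.8, 0.3]
gripper_width: 0.0003
grip_force: 0.1
```

Emit:
step_arm([
  {"x":9,"y":1,"z":0,"wx":0,"wy":0,"wz":0,"grip":0},
  {"x":19,"y":4,"z":0,"wx":0,"wy":0,"wz":0,"grip":0},
  {"x":28,"y":6,"z":0,"wx":0,"wy":0,"wz":0,"grip":0},
  {"x":38,"y":9,"z":0,"wx":0,"wy":0,"wz":0,"grip":0},
  {"x":47,"y":13,"z":0,"wx":0,"wy":0,"wz":0,"grip":0},
])

```text
clock: 7.53
position: [0.5331, -0.1285, 0.2086]
ee_rot: [-1.988, -1.775, -0.625]
contact_force: [-0.6, 0.2, -0.0]
gripper_width: 0.0001
grip_force: 0.1
```

Emit:
step_arm([
  {"x":9,"y":4,"z":0,"wx":0,"wy":0,"wz":0,"grip":0},
  {"x":17,"y":8,"z":0,"wx":0,"wy":0,"wz":0,"grip":0},
  {"x":26,"y":12,"z":0,"wx":0,"wy":0,"wz":0,"grip":0},
  {"x":34,"y":16,"z":0,"wx":0,"wy":0,"wz":0,"grip":0},
  {"x":42,"y":21,"z":0,"wx":0,"wy":0,"wz":0,"grip":0},
])

```text
clock: 7.95
position: [0.5747, -0.1074, 0.2086]
ee_rot: [-1.988, -1.775, -0.625]
contact_force: [-0.9, -0.1, -0.0]
gripper_width: 0.0001
grip_force: 0.1
```

```bash
python3 - <<'E'
from h import *
o=r.get_obs();print(o['position'],o['joints'].round(2),o['contact_force'])
cam('scene','s6');cam('top','t6');a=cv2.imread('pics/s6.png')[100:260,180:340];b=cv2.imread('pics/t6.png')[120:280,150:310]
cv2.imwrite('pics/st6.png',np.hstack([cv2.resize(x,(400,400),interpolation=cv2.INTER_CUBIC) for x in(a,b)]))
E
```

```text
[ 0.57474055 -0.10744384  0.20858397] [ 0.82  0.52 -0.53  1.48 -0.35  1.36  0.32] [-0.89314181 -0.0756631  -0.04064476]
```

View pics/st6.png

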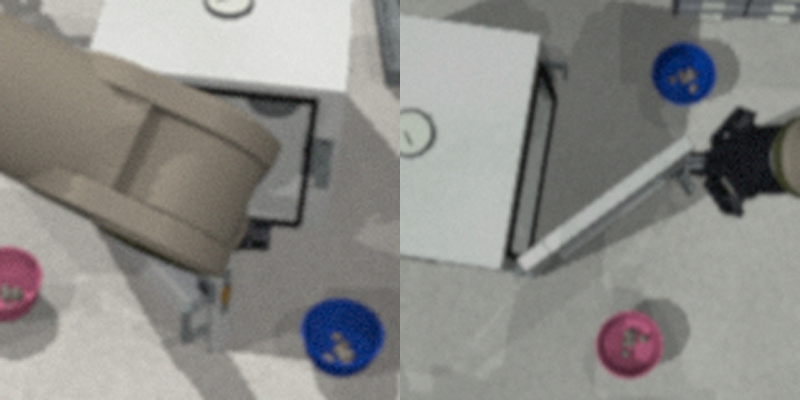

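The top panel shows the fingers at (693,160) pressing the door's outer face near its free edge. The door is about half closed, the blue bowl is clear of the sweep, and nothing else is touched. I'll continue, moving the contact slightly towards the hinge.

Emit:
step_arm([
  {"x":7,"y":6,"z":0,"wx":0,"wy":0,"wz":0,"grip":0},
  {"x":13,"y":13,"z":0,"wx":0,"wy":0,"wz":0,"grip":0},
  {"x":20,"y":20,"z":0,"wx":0,"wy":0,"wz":0,"grip":0},
  {"x":27,"y":26,"z":0,"wx":0,"wy":0,"wz":0,"grip":0},
  {"x":33,"y":33,"z":0,"wx":0,"wy":0,"wz":0,"grip":0},
])

```text
clock: 8.47
position: [0.6077, -0.0739, 0.2087]
ee_rot: [-1.987, -1.775, -0.625]
contact_force: [0.4, -0.1, -0.8]
gripper_width: -0.0001
grip_force: 0.2
```

Emit:
step_arm([
  {"x":6,"y":7,"z":0,"wx":0,"wy":0,"wz":0,"grip":0},
  {"x":12,"y":14,"z":0,"wx":0,"wy":0,"wz":0,"grip":0},
  {"x":18,"y":21,"z":0,"wx":0,"wy":0,"wz":0,"grip":0},
  {"x":24,"y":28,"z":0,"wx":0,"wy":0,"wz":0,"grip":0},
  {"x":29,"y":35,"z":0,"wx":0,"wy":0,"wz":0,"grip":0},
])

```text
clock: 8.88
position: [0.6365, -0.0389, 0.2086]
ee_rot: [-1.987, -1.775, -0.625]
contact_force: [-0.4, -0.1, -0.4]
gripper_width: 0.0
grip_force: 0.2
```

```bash
python3 - <<'E' | tail -12
from m import *
o=r.get_obs();p=o['position'];d=cv2.Rodrigues(o['ee_rot'])[0][:,2];tl=inv(q,p+.022*d)[0];print(p,'tip',tl,o['contact_force'])
for ph in np.arange(.4,-.06,-.05):
    e=.009+.009
    l=[-.017-.233*np.sin(ph)-e*np.cos(ph),.136-.233*np.cos(ph)+e*np.sin(ph),.2]
    print(ph.round(2),((T_(q,l)[0]-p-.022*d)*1e3).round(0)[:2])
cam('top','t7')
E
```

```text
0.4  0.1]
[ 0.63654271 -0.03886911  0.20859704] tip [-0.12434303 -0.06562496  0.19057643] [-0.3544738  -0.09457017 -0.3968552 ]
0.4 [ 6. -1.]
0.35 [12.  9.]
0.3 [18. 19.]
0.25 [23. 30.]
0.2 [28. 41.]
0.15 [32. 52.]
0.1 [36. 63.]
0.05 [39. 74.]
0.0 [41. 85.]
-0.05 [43. 97.]
```

Emit:
step_arm([
  {"x":6,"y":8,"z":-4,"wx":0,"wy":0,"wz":0,"grip":0},
  {"x":12,"y":16,"z":-8,"wx":0,"wy":0,"wz":0,"grip":0},
  {"x":17,"y":24,"z":-12,"wx":0,"wy":0,"wz":0,"grip":0},
  {"x":22,"y":33,"z":-16,"wx":0,"wy":0,"wz":0,"grip":0},
  {"x":27,"y":41,"z":-20,"wx":0,"wy":0,"wz":0,"grip":0},
])

```text
clock: 9.35
position: [0.6633, 0.0025, 0.188]
ee_rot: [-1.987, -1.775, -0.624]
contact_force: [0.2, 0.0, 1.3]
gripper_width: 0.0001
grip_force: 0.1
```

Emit:
step_arm([
  {"x":2,"y":5,"z":0,"wx":0,"wy":0,"wz":0,"grip":0},
  {"x":4,"y":10,"z":0,"wx":0,"wy":0,"wz":0,"grip":0},
  {"x":6,"y":14,"z":0,"wx":0,"wy":0,"wz":0,"grip":0},
  {"x":7,"y":17,"z":0,"wx":0,"wy":0,"wz":0,"grip":0},
  {"x":8,"y":20,"z":0,"wx":0,"wy":0,"wz":0,"grip":0},
])

```text
clock: 9.77
position: [0.6711, 0.0212, 0.1889]
ee_rot: [-1.988, -1.775, -0.625]
contact_force: [0.1, -1.0, -0.8]
gripper_width: 0.0002
grip_force: 0.1
```

Emit:
step_arm([
  {"x":0,"y":1.5,"z":0,"wx":0,"wy":0,"wz":0,"grip":0},
  {"x":1,"y":3,"z":0,"wx":0,"wy":0,"wz":0,"grip":0},
  {"x":1,"y":4.5,"z":0,"wx":0,"wy":0,"wz":0,"grip":0},
  {"x":1,"y":6,"z":0,"wx":0,"wy":0,"wz":0,"grip":0},
  {"x":2,"y":7,"z":0,"wx":0,"wy":0,"wz":0,"grip":0},
])

```text
clock: 10.18
position: [0.6729, 0.0282, 0.1886]
ee_rot: [-1.988, -1.775, -0.625]
contact_force: [0.1, -0.3, 0.8]
gripper_width: -0.0002
grip_force: 0.1
```

```bash
python3 - <<'E' | tail -1
from m import *
o=r.get_obs();p=o['position'];d=cv2.Rodrigues(o['ee_rot'])[0][:,2];tl=inv(q,p+.022*d)[0];print(p,'tip',tl,o['contact_force'], o['clock'])
E
```

```text
[0.67285365 0.02819286 0.18863619] tip [-0.05369886 -0.09434052  0.17061134] [ 0.08890664 -0.31516132  0.77997209] 10.1833
```

Emit:
step_arm([
  {"x":0,"y":1.5,"z":0,"wx":0,"wy":0,"wz":0,"grip":0},
  {"x":0,"y":3,"z":0,"wx":0,"wy":0,"wz":0,"grip":0},
  {"x":0,"y":4.5,"z":0,"wx":0,"wy":0,"wz":0,"grip":0},
  {"x":1,"y":6,"z":0,"wx":0,"wy":0,"wz":0,"grip":0},
  {"x":1,"y":7,"z":0,"wx":0,"wy":0,"wz":0,"grip":0},
])

```text
clock: 10.6
position: [0.674, 0.0355, 0.1886]
ee_rot: [-1.987, -1.775, -0.625]
contact_force: [0.2, 0.3, 0.1]
gripper_width: 0.0
grip_force: 0.1
```

Emit:
step_arm([
  {"x":0,"y":1,"z":0,"wx":0,"wy":0,"wz":0,"grip":0},
  {"x":0,"y":2,"z":0,"wx":0,"wy":0,"wz":0,"grip":0},
  {"x":0,"y":3,"z":0,"wx":0,"wy":0,"wz":0,"grip":0},
  {"x":0,"y":4,"z":0,"wx":0,"wy":0,"wz":0,"grip":0},
  {"x":0.5,"y":5,"z":0,"wx":0,"wy":0,"wz":0,"grip":0},
])

```text
clock: 11.02
position: [0.6743, 0.04, 0.1885]
ee_rot: [-1.988, -1.775, -0.624]
contact_force: [-3.1, -2.6, 1.3]
gripper_width: -0.0
grip_force: 1.8
```

Emit:
step_arm([
  {"x":0,"y":0.8,"z":0,"wx":0,"wy":0,"wz":0,"grip":0},
  {"x":0,"y":1.6,"z":0,"wx":0,"wy":0,"wz":0,"grip":0},
  {"x":0,"y":2.4,"z":0,"wx":0,"wy":0,"wz":0,"grip":0},
  {"x":0,"y":3.2,"z":0,"wx":0,"wy":0,"wz":0,"grip":0},
  {"x":0,"y":4,"z":0,"wx":0,"wy":0,"wz":0,"grip":0},
])

```text
clock: 11.43
position: [0.6746, 0.0417, 0.1885]
ee_rot: [-1.992, -1.774, -0.624]
contact_force: [-3.3, -7.6, 3.5]
gripper_width: -0.0001
grip_force: 4.3
```

Emit:
step_arm([
  {"x":0,"y":0.7,"z":0,"wx":0,"wy":0,"wz":0,"grip":0},
  {"x":0,"y":1.4,"z":0,"wx":0,"wy":0,"wz":0,"grip":0},
  {"x":0,"y":2.1,"z":0,"wx":0,"wy":0,"wz":0,"grip":0},
  {"x":0,"y":2.8,"z":0,"wx":0,"wy":0,"wz":0,"grip":0},
  {"x":0,"y":3.5,"z":0,"wx":0,"wy":0,"wz":0,"grip":0},
])

```text
clock: 11.85
position: [0.675, 0.0442, 0.1885]
ee_rot: [-1.994, -1.774, -0.624]
contact_force: [-3.1, -10.7, 3.9]
gripper_width: -0.0001
grip_force: 5.5
```

Emit:
step_arm([
  {"x":0,"y":0.6,"z":0,"wx":0,"wy":0,"wz":0,"grip":0},
  {"x":0,"y":1.2,"z":0,"wx":0,"wy":0,"wz":0,"grip":0},
  {"x":0,"y":1.8,"z":0,"wx":0,"wy":0,"wz":0,"grip":0},
  {"x":0,"y":2.4,"z":0,"wx":0,"wy":0,"wz":0,"grip":0},
  {"x":0,"y":3,"z":0,"wx":0,"wy":0,"wz":0,"grip":0},
])

```text
clock: 12.27
position: [0.6753, 0.0462, 0.1885]
ee_rot: [-1.995, -1.774, -0.624]
contact_force: [-2.9, -12.7, 5.0]
gripper_width: -0.0004
grip_force: 6.4
```

Emit:
step_arm([
  {"x":0,"y":0.6,"z":0,"wx":0,"wy":0,"wz":0,"grip":0},
  {"x":0,"y":1.2,"z":0,"wx":0,"wy":0,"wz":0,"grip":0},
  {"x":0,"y":1.8,"z":0,"wx":0,"wy":0,"wz":0,"grip":0},
  {"x":0,"y":2.4,"z":0,"wx":0,"wy":0,"wz":0,"grip":0},
  {"x":0,"y":3,"z":0,"wx":0,"wy":0,"wz":0,"grip":0},
])

```text
clock: 12.68
position: [0.6756, 0.0482, 0.1885]
ee_rot: [-1.997, -1.774, -0.624]
contact_force: [-2.1, -13.1, 2.3]
gripper_width: 0.0
grip_force: 4.1
```

Emit:
step_arm([
  {"x":0,"y":0.5,"z":0,"wx":0,"wy":0,"wz":0,"grip":0},
  {"x":0,"y":1,"z":0,"wx":0,"wy":0,"wz":0,"grip":0},
  {"x":0,"y":1.5,"z":0,"wx":0,"wy":0,"wz":0,"grip":0},
  {"x":0,"y":2,"z":0,"wx":0,"wy":0,"wz":0,"grip":0},
  {"x":0,"y":2.5,"z":0,"wx":0,"wy":0,"wz":0,"grip":0},
])

```text
clock: 13.1
position: [0.6759, 0.0526, 0.1886]
ee_rot: [-1.995, -1.774, -0.626]
contact_force: [2.1, -9.2, 1.0]
gripper_width: 0.0001
grip_force: 4.4
```

Emit:
step_arm([
  {"x":0,"y":0.5,"z":0,"wx":0,"wy":0,"wz":0,"grip":0},
  {"x":0,"y":1,"z":0,"wx":0,"wy":0,"wz":0,"grip":0},
  {"x":0,"y":1.5,"z":0,"wx":0,"wy":0,"wz":0,"grip":0},
  {"x":0,"y":2,"z":0,"wx":0,"wy":0,"wz":0,"grip":0},
  {"x":0,"y":2,"z":0,"wx":0,"wy":0,"wz":0,"grip":0},
])

```text
clock: 13.52
position: [0.6761, 0.0538, 0.1885]
ee_rot: [-1.996, -1.774, -0.626]
contact_force: [1.8, -10.0, 1.8]
gripper_width: -0.0001
grip_force: 5.1
```

Emit:
step_arm([
  {"x":0,"y":0.5,"z":0,"wx":0,"wy":0,"wz":0,"grip":0},
  {"x":0,"y":1,"z":0,"wx":0,"wy":0,"wz":0,"grip":0},
  {"x":0,"y":1.5,"z":0,"wx":0,"wy":0,"wz":0,"grip":0},
  {"x":0,"y":2,"z":0,"wx":0,"wy":0,"wz":0,"grip":0},
  {"x":0,"y":2,"z":0,"wx":0,"wy":0,"wz":0,"grip":0},
])

```text
clock: 13.93
position: [0.6762, 0.0542, 0.1885]
ee_rot: [-1.999, -1.774, -0.625]
contact_force: [-0.6, -14.6, 4.1]
gripper_width: 0.0
grip_force: 7.2
```

Now it is at the hard stop, past the snap. I'll ease off slowly to see whether the latch holds.

Emit:
step_arm([
  {"x":0,"y":-1.5,"z":0,"wx":0,"wy":0,"wz":0,"grip":0},
  {"x":0,"y":-3,"z":0,"wx":0,"wy":0,"wz":0,"grip":0},
  {"x":0,"y":-4.5,"z":0,"wx":0,"wy":0,"wz":0,"grip":0},
  {"x":0,"y":-6,"z":0,"wx":0,"wy":0,"wz":0,"grip":0},
  {"x":0,"y":-7.5,"z":0,"wx":0,"wy":0,"wz":0,"grip":0},
])

```text
clock: 14.35
position: [0.6753, 0.0508, 0.1887]
ee_rot: [-1.991, -1.774, -0.626]
contact_force: [0.7, -2.2, -0.6]
gripper_width: 0.0004
grip_force: 1.0
```

Emit:
step_arm([
  {"x":0,"y":-3,"z":0,"wx":0,"wy":0,"wz":0,"grip":0},
  {"x":0,"y":-8,"z":0,"wx":0,"wy":0,"wz":0,"grip":0},
  {"x":0,"y":-25,"z":0,"wx":0,"wy":0,"wz":0,"grip":0},
  {"x":0,"y":-55,"z":0,"wx":0,"wy":0,"wz":0,"grip":0},
  {"x":0,"y":-90,"z":5,"wx":0,"wy":0,"wz":0,"grip":0},
])

```text
clock: 14.77
position: [0.6735, -0.0363, 0.1931]
ee_rot: [-1.982, -1.777, -0.623]
contact_force: [-0.3, -0.4, -0.5]
gripper_width: -0.0
grip_force: 0.0
```

Emit:
step_arm([
  {"x":-5,"y":-35,"z":10,"wx":0,"wy":0,"wz":0,"grip":0},
  {"x":-10,"y":-70,"z":20,"wx":0,"wy":0,"wz":0,"grip":0},
  {"x":-20,"y":-105,"z":30,"wx":0,"wy":0,"wz":0,"grip":0},
  {"x":-30,"y":-140,"z":40,"wx":0,"wy":0,"wz":0,"grip":0},
  {"x":-40,"y":-175,"z":50,"wx":0,"wy":0,"wz":0,"grip":0},
])

```text
clock: 15.18
position: [0.6333, -0.215, 0.244]
ee_rot: [-1.988, -1.774, -0.625]
contact_force: [0.1, -0.8, -0.3]
gripper_width: -0.0003
grip_force: 0.0
```

```bash
python3 - <<'E'
from h import *
cam('scene','s8');cam('top','t8');a=cv2.imread('pics/s8.png')[80:240,180:340];b=cv2.imread('pics/t8.png')[120:240,150:270]
cv2.imwrite('pics/st8.png',np.hstack([cv2.resize(x,(400,400),interpolation=cv2.INTER_CUBIC) for x in(a,b)]))
E
```

```text
(no output)
```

View pics/st8.png

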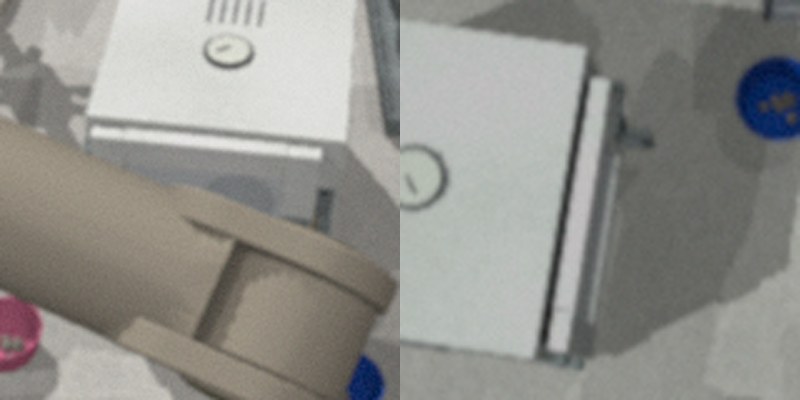

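The top panel shows the door closed: its top edge runs from (560,350) to (600,80), roughly parallel to the roof's front edge. I'll check the angle numerically, with no arm contact.

```bash
python3 - <<'E' | tail -8
from m import *
c=load('t8');g=c['pixels'].mean(2)
L=[]
# find door-top inner and outer brightness edges along local x at several y
for y in np.linspace(.11,-.10,8):
    xs=np.linspace(-.055,.012,200);uv=proj(c,T_(q,np.c_[xs,np.full(200,y),np.full(200,.214)])).astype(np.float32)
    v=cv2.remap(g.astype(np.float32),uv[None,:,0],uv[None,:,1],cv2.INTER_CUBIC)[0];v=cv2.GaussianBlur(v[None],(0,0),4)[0]
    dv=np.gradient(v);i=dv[:150].argmax();j=dv[:].argmin();L.append([y,xs[i],xs[j]])
L=np.array(L)
for k in(1,2): print(L[:,k].round(4),'angle',np.polyfit(L[:,0],L[:,k],1)[0])
o=r.get_obs();print(o['clock'],o['contact_force'])
E
```

```text
corner [0.7551 0.3579 0.2179] [0.001 0.001]
corner [0.7234 0.0907 0.2191] [0.0016 0.0016]
corner [0.4493 0.1223 0.2139] [0.0016 0.0016]
cab [0.58637685 0.10448409 1.46053849] res [-0.3 -0.8  0.5 -0.6  1.5  0.  -1.6 -1.1  0.3  0.2 -0.   0.1  0.6 -0.2
  0.4  0.1]
[-0.0223 -0.023  -0.0237 -0.0234 -0.024  -0.0234 -0.024  -0.023 ] angle 0.0037409268565047797
[-0.0045 -0.0045 -0.0048 -0.0042 -0.0048 -0.0048 -0.0052 -0.0058] angle 0.005344181223578235
15.2833 [-0.56078603 -0.08262339 -1.02403848]
```

```bash
python3 -c "
from bench import r
print(r.close_job())"
```

```text
the job is handed in; nothing more can be done
None
```

The bowl is upright inside the cabinet with its rim about 17 mm behind the front plane, and the door is shut and holding by itself at about 0.004 rad; the highest force I read was about 15 N, and the job is handed in.

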